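Close the eyelet bowl of a setting press

ROBOT

A 6-joint arm with a two-finger parallel gripper is mounted at the origin on the work surface. World frame = base frame: x ahead of the robot, y to its left, z up, the work surface at z = 0. Lengths are in m, angles in rad, forces in N, time in s.
With the tool pointing down it reaches from about 0.35 to 0.775 m from the base axis. Payload 7.3 kg.
Tool frame: the origin (TCP) lies at the very end of the fingers, on their centre line; the grasp point (between the pads) lies 19 mm behind it; z points along the fingers, y is the line along which they close (so a half turn about z gives the same grasp; the last joint's range is limited). The gripper opens to 92 mm and grips with 3 to 60 N. Pads are 19 mm wide; open, the fingers measure 130 mm over their backs; the gripper's body (75 mm by 190 mm) begins 47 mm behind the grasp point.
Start: joints at [1.101, 0.342, 1.524, -0, 1.275, -0.146], TCP at [0.167, 0.498, 0.227] pointing down, gripper open.
Joint ranges: [-2.53, 2.53], [-0.77, 2.02], [0.04, 2.7], [-1, 4.14], [0.28, 2.66], [-3.11, 3.11]. Speed limits (rad/s): [2.57, 2.57, 3.14, 3.14, 3.14, 3.14].

INTERFACE

Orientations are given as a unit quaternion [w, x, y, z].
In Python, from workcell import env gives the robot as it stands. The module is installed in compiled form; this text tells all that it offers.
- The arm moves only by the tool servo_tool, never from a script. Its argument "moves" is a list of rows, each a list of 7 numbers: the shift along the tool's x, y, z scaled (see below), then the turn, a rotation vector about the tool's x, y, z scaled (see below), then the opening, from -1 (shut) to 1 (fully open). A call has 1 to 20 rows; each row shifts and turns the commanded pose from where the row before left it, along the tool's axes as they then stand; what a row does not reach is not made up. The controller multiplies each number of a shift by 0.04 m and each number of a turn by 0.1 rad. A row lasts 1/12 s, in which the tool goes at most 41.7 mm and 7.16 degrees, less where a joint would pass 70% of its speed; a pose out of reach is approached as far as the arm can. A call with a number of a shift or a turn outside -1 to 1 is refused whole. A call with a gripper value outside its range is refused whole. The fingers move at their own pace and stop on an object; the grip force is fixed at half the most. Time passes only in rows, so rows that do not move let the fingers close. It gives the time, the measured TCP pose, the force, the opening and the grip force at its end, in the units of the state.
- env.sense(): the state, without advancing time (a new reading comes with each control period).
- env.capture(name): name is "scene" or "side" or "wrist"; returns a dict with "image" (384x512x3 uint8, blue, green, red), "fx", "fy", "cx", "cy" (pixels), "dist_coeffs" ([k1, k2, p1, p2, k3] as OpenCV has them; the pictures are not rectified), "xyz" and "orientation" of the camera in the world; the wrist camera has in their place "tool_from_camera" (4x4, takes a point from camera to tool coordinates, whose origin is the TCP and whose axes are the flange's). Camera axes: x right, y up, looking along -z (the intrinsics and any distortion apply to the point x, -y, -z); pixel columns grow to the right and rows downward; lengths in m; the calibration is good to about 2 mm. A picture is of the moment at which its call begins: read the wrist's pose just before it. There is no depth.
- env.hand_in(): hands the job in; it is judged then, once.
The state is a dict: "t": time; "qpos": joint angles; "joint_vel": joint speeds; "tau": joint torques, N m; "eef_pos": TCP position; "eef_rot": TCP orientation; "wrist_force": force on the tool from outside, world axes, zero at the start; "ft_torque": the same for the moment, N m; "grip_width": finger opening in m; "grasp_force": force on a finger pad.
Only numpy, scipy, OpenCV 4.12 (cv2) and the standard library are available. Lean on these libraries where they do the work, as an engineer would, in place of code of your own. Each camera call takes 0.05 s, during which the arm holds its last target. There are 200 camera calls.

TASK

Put the loose round cover back on the press's open, spring-mounted eyelet bowl: tuck its edge under the fixed hook, then press the opposite side down past the spring clip until the clip snaps over it. The cover must end up seated level on the rim all round and let go; do not force it, and leave the thread cone, the jar and the small tray where they are.

Things in the scene. Friction and masses are not known exactly. Their poses are not given: they have to be found in the camera images.
- bowl: Round steel bowl, 120 mm outside, 112 mm inside, 48 mm deep, floating on soft springs over a screwed-down grey base plate (190 x 110 x 8 mm). Origin: centre of its underside, 30 mm above the bench. z up; -x points to the fixed hook, +x to the spring clip. It sinks straight down up to 14 mm when pushed (some 1 N per mm) and rises again, so press on it by feel rather than to a height.
- bowl_mouth (a point): Centre of the bowl's mouth, level with the rim's top (78 mm above the bench when unloaded). Axes as the bowl's. The lip keeps the cover from being lowered level: tilt it 10 to 18 degrees, hook side low, hold it about 15 mm towards the clip, bring its low edge to 1 or 2 mm above the rim, slide it under the lip until it stops, then lower the clip side.
- bowl_hook (a point): Inner end of the hook's lip, middle of its underside: 51 mm from the bowl's axis, 10 mm above the rim. The hook, fixed to the bowl, is a rigid dark steel strip 30 mm wide: an upright outside the bowl (inner face 64 mm from the axis) and this flat lip, 4 mm thick, reaching inward over the rim (lip top 14 mm above the rim).
- clip (a joint): Spring clip on the bowl, across from the hook: strip 24 mm wide, hinged 38 mm below the rim, 68 mm from the axis. 0 = sprung in; to 0.2 rad as pushed out. At 0 its nose reaches in to 58.5 mm, underside 5.3 mm above the rim, a steep ramp above, top 18 mm above the rim. The cover's edge pressed on the ramp (up to 10 N there, twice that on the knob) snaps past; its weight alone does not.
- cover: Loose round steel cover, about 160 g (varies), on the bench knob up. Origin: centre of its underside, z up through the knob. From below: a register 108 mm across, 10 mm deep, which goes inside the bowl; a flange 124 mm across, 4 mm thick, which sits on the rim; a black upright cylindrical knob 24 mm across, 28 mm high. 42 mm high in all.
- cover_seat (a point): Point on the cover's axis at the height of the flange's underside, 10 mm above the cover's origin; it meets bowl_mouth when the cover is seated.
- cover_knob_top (a point): Centre of the knob's top, 42 mm above the cover's origin. Grip the knob across its sides.
- thread: Bystander: upright cone of blue thread, 56 mm across, 100 mm high; origin under its centre.
- jar: Bystander: small amber jar, 52 mm across, 60 mm high; origin under its centre.
- tray: Bystander: small open cardboard tray, 100 x 70 x 30 mm; origin under its centre.
Things that resemble listed ones, but are neither listed nor needed, are in the scene too. What is meant by the cover is not orange, and is the larger of those in its own colour. Of the things that look like the part that bears bowl, take the one that is nearest to the robot's base at the start.

How it is judged:
By the outcome, as a careful person would: the job done as asked, in the order asked, and still so for the second after the job is handed in, with the robot touching nothing.
It also fails if it takes over 54 s, if anything falls off the work surface, if the arm or the gripper's body presses on something with over 40 N, if the wrist force passes 120 N, or if a joint passes its speed limit or range.

## Working session

There is one attempt and no reset: what is moved stays moved. The work goes in short steps, Python scripts to look and compute and a tool call to move; the robot and the scene stay as the last step left them, time stands still between calls to the robot, and variables do not carry over. Pictures are saved under pics/ and viewed, at most 10 in all, crops included, and the job is handed in when it is done.

Besides the shell and the picture viewer there is one more tool, called as name(argument=value, ...), one argument or row to a line, values as JSON. servo_tool: Moves the arm, as the interface text tells. Shifts and turns lie within -1 to 1; 1 stands for 0.04 m of shift or 0.1 rad of turn. Its arguments: {"type":"object","properties":{"moves":{"type":"array"}},"required":["moves"]}

```bash
mkdir -p pics; cat > h.py <<'E'
import numpy as np, cv2
from scipy.spatial.transform import Rotation as R
from workcell import env
def q2R(q): return R.from_quat([q[1],q[2],q[3],q[0]]).as_matrix()
def cam(c,s=None):
    if 'tool_from_camera' in c:
        T=np.array(c['tool_from_camera']); Rt=q2R(s['eef_rot'])
        return Rt@T[:3,:3], Rt@T[:3,3]+np.array(s['eef_pos'])
    return q2R(c['orientation']),np.array(c['xyz'])
def K(c): return np.array([[c['fx'],0,c['cx']],[0,c['fy'],c['cy']],[0,0,1.]])
def back(c,uv,z,s=None):
    Rc,p=cam(c,s); u=cv2.undistortPoints(np.array(uv,float).reshape(-1,1,2),K(c),np.array(c['dist_coeffs'],float)).reshape(-1,2)
    d=np.c_[u[:,0],-u[:,1],-np.ones(len(u))]@Rc.T
    return p+d*((z-p[2])/d[:,2])[:,None]
def proj(c,P,s=None):
    Rc,p=cam(c,s); q=(np.array(P,float).reshape(-1,3)-p)@Rc; q=q*[1,-1,-1]
    return cv2.projectPoints(q.reshape(-1,1,3),np.zeros(3),np.zeros(3),K(c),np.array(c['dist_coeffs'],float))[0].reshape(-1,2)
E
python3 - <<'E'
from h import *
import pickle
s=env.sense(); d={}
for n in("scene","side","wrist"): d[n]=env.capture(n)
pickle.dump((s,d),open('c0.pkl','wb'))
a=np.hstack([d['scene']['image'],d['side']['image']]);
cv2.imwrite('pics/a.png',cv2.resize(d['scene']['image'],(800,600),interpolation=cv2.INTER_CUBIC));cv2.imwrite('pics/b.png',cv2.resize(d['side']['image'],(800,600),interpolation=cv2.INTER_CUBIC))
for n in("scene","side"):
  Rc,p=cam(d[n]);print(n,p,-Rc[:,2],d[n]['fx'],d[n]['dist_coeffs'])
print(d['wrist']['tool_from_camera'],s)
E
```

```text
scene [1.34434894 0.27833299 0.97656962] [-0.61753937 -0.26541788 -0.74040427] 422.86592607095776 [-0.15089182  0.          0.          0.          0.        ]
side [ 0.12182672 -0.5906031   0.72396974] [ 0.48857788  0.57469799 -0.65651647] 402.0968096191527 [-0.02908812  0.          0.          0.          0.        ]
[[ 2.86718395e-04  9.56205111e-01  2.92697289e-01  7.98121459e-02]
 [ 9.99999959e-01 -2.78697190e-04 -6.91045187e-05  6.78560568e-05]
 [ 1.54958179e-05  2.92697296e-01 -9.56205152e-01 -1.56705131e-01]
 [ 0.00000000e+00  0.00000000e+00  0.00000000e+00  1.00000000e+00]] {'t': 0.0, 'qpos': array([ 1.10104453e+00,  3.42731923e-01,  1.52501982e+00, -2.02173854e-05,
        1.27541054e+00, -1.45989147e-01]), 'joint_vel': array([-0.00049728, -0.00116874,  0.00191146, -0.00026171,  0.00013109,
        0.00071819]), 'tau': array([-2.39811925e-03, -4.31228864e+01, -2.44219065e+01,  7.13649415e-02,
        5.60801569e-02, -1.45911349e-04]), 'eef_pos': array([0.16681159, 0.49735793, 0.22603922]), 'eef_rot': array([-2.28608546e-04,  1.61172255e-01,  9.86925979e-01, -7.50843942e-04]), 'wrist_force': array([ 0.96387718,  0.59919269, -0.70336064]), 'ft_torque': array([ 0.060077  , -0.06912312, -0.05229308]), 'grasp_force': 0.0, 'grip_width': 0.09205776213520887}
```

View pics/a.png

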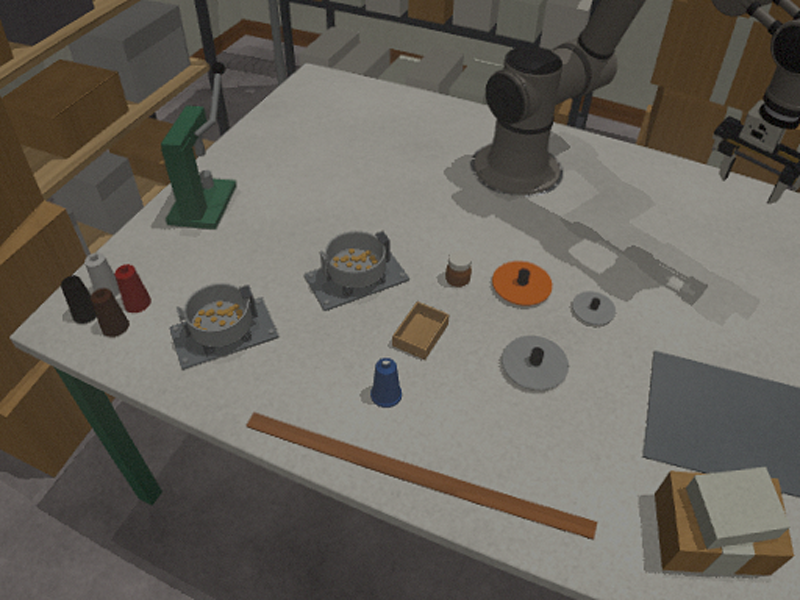

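View pics/b.png

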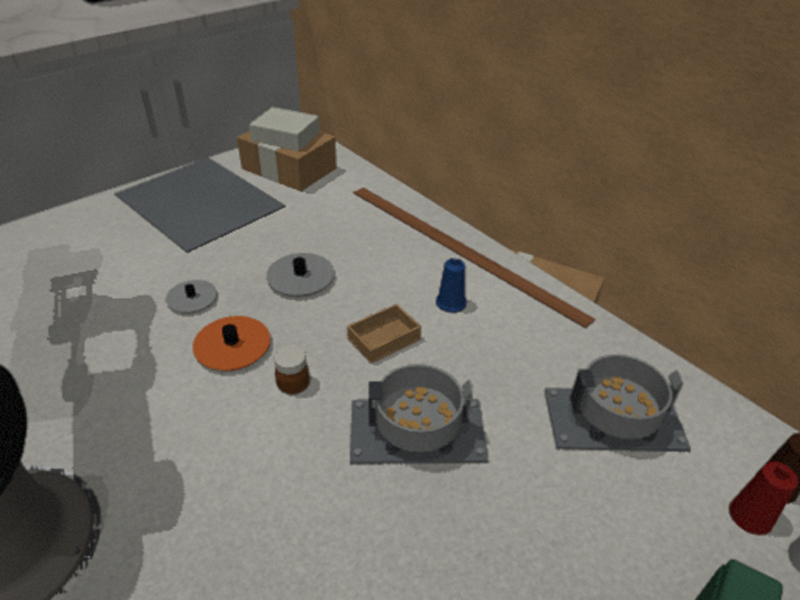

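Candidates in the scene picture (800x600 pixels):
- **Covers:** orange (522,284), small grey (594,308) and large grey (535,362). The large grey one fits: it isn't orange and is the larger of the two in that colour.
- **Bowls:** (356,262) and (218,315). The first is nearer the base, so I take it. Its dark hook is at (385,245) and its clip at (325,260).

Next I measure both and check them in one enlarged crop.

```bash
python3 - <<'E'
from h import *
import pickle
s,d=pickle.load(open('c0.pkl','rb')); k=1.5625
sc,si=d['scene'],d['side']
f=lambda c,uv,z:back(c,[(u/k,v/k) for u,v in uv],z).round(4)
print('knobtop',f(sc,[(537,349)],.042),f(si,[(300,261)],.042))
print('flange ext mid',f(sc,[(535,361)],.012),f(si,[(301,273)],.012))
print('rim',f(sc,[(356,249)],.078),f(si,[(421,392)],.078))
print('hooktop',f(sc,[(385,238)],.092),f(si,[(376,386)],.092))
print('clip',f(sc,[(324,252)],.096),f(si,[(468,384)],.096))
print('plate corners scene',f(sc,[(305,275),(322,306),(408,277),(385,243)],.008))
print('plate side',f(si,[(351,461),(487,461),(484,402),(351,402)],.008))
# dark knob blob
for n,c,r in(('sc',sc,(520,340,555,372)),('si',si,(288,250,312,282))):
  x0,y0,x1,y1=[int(v/k) for v in r]; g=c['image'][y0:y1,x0:x1].max(2)
  ys,xs=np.where(g<60); print(n,xs.min()+x0,xs.max()+x0,ys.min()+y0,ys.max()+y0,back(c,[(xs.mean()+x0,ys.mean()+y0)],.028).round(4))
for nm,zz in(('orange',(522,284)),('small',(594,308))): print(nm,f(sc,[zz],.012))
print('thread/tray/jar',f(sc,[(386,395),(420,335),(459,275)],0.01))
a=cv2.resize(sc['image'][130:260,190:380],(760,520),interpolation=cv2.INTER_CUBIC)
b=cv2.resize(si['image'][150:300,160:320],(0,0),fx=4,fy=4,interpolation=cv2.INTER_CUBIC)
cv2.imwrite('pics/c.png',a)
E
```

```text
knobtop [[0.5688 0.2125 0.042 ]] [[0.5766 0.2085 0.042 ]]
flange ext mid [[0.5727 0.215  0.012 ]] [[0.578  0.2117 0.012 ]]
rim [[ 0.5067 -0.1841  0.078 ]] [[ 0.5192 -0.1836  0.078 ]]
hooktop [[ 0.4671 -0.1392  0.092 ]] [[ 0.4705 -0.1467  0.092 ]]
clip [[ 0.557  -0.2271  0.096 ]] [[ 0.5666 -0.2237  0.096 ]]
plate corners scene [[ 0.555  -0.28    0.008 ]
 [ 0.6151 -0.2068  0.008 ]
 [ 0.4709 -0.0858  0.008 ]
 [ 0.3982 -0.172   0.008 ]]
plate side [[ 0.4066 -0.1728  0.008 ]
 [ 0.5505 -0.2888  0.008 ]
 [ 0.6224 -0.2128  0.008 ]
 [ 0.4685 -0.0894  0.008 ]]
sc 339 347 223 233 [[0.5742 0.2143 0.028 ]]
si 187 196 165 176 [[0.576  0.2119 0.028 ]]
orange [[0.3941 0.1343 0.012 ]]
small [[0.3958 0.286  0.012 ]]
thread/tray/jar [[ 0.7533 -0.003   0.01  ]
 [ 0.6031 -0.0025  0.01  ]
 [ 0.423   0.0077  0.01  ]]
```

View pics/c.png

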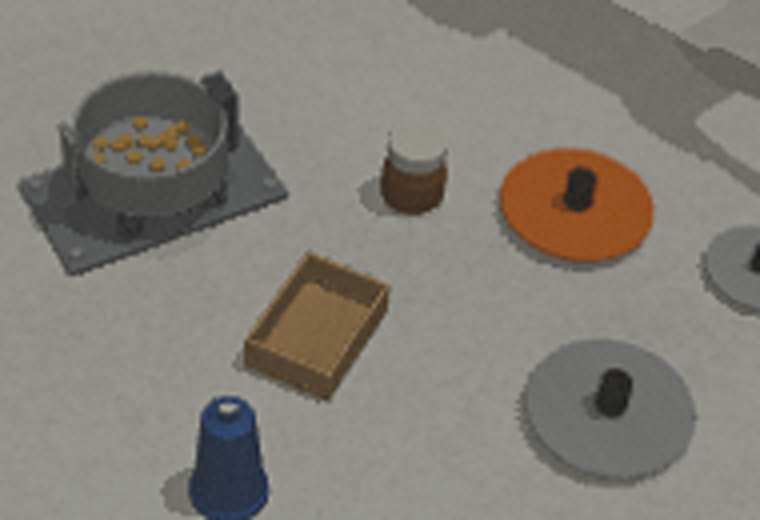

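The crop confirms it: the large grey cover with its black knob is at (610,395), right of the tray. The near bowl is at (150,145), with its dark hook at (220,105) and clip at (70,150). Measured positions are cover ≈ (0.575, 0.213) and bowl ≈ (0.511, -0.187), with the hook at about 142°. Both cameras agree within 1 cm, so I move over the cover now and refine with the wrist camera.

servo_tool(
  moves=[
    [-0.75, -0.22, 0, 0, 0, 0, 1],
    [-0.75, -0.22, 0, 0, 0, 0, 1],
    [-0.75, -0.22, 0, 0, 0, 0, 1],
    [-0.75, -0.22, 0, 0, 0, 0, 1],
    [-0.75, -0.22, 0, 0, 0, 0, 1],
    [-0.75, -0.22, 0, 0, 0, 0, 1],
    [-0.75, -0.22, 0, 0, 0, 0, 1],
    [-0.75, -0.22, 0, 0, 0, 0, 1],
    [-0.75, -0.22, 0, 0, 0, 0, 1],
    [-0.75, -0.22, 0, 0, 0, 0, 1],
    [-0.75, -0.22, 0, 0, 0, 0, 1],
    [-0.75, -0.22, 0, 0, 0, 0, 1],
    [-0.75, -0.22, 0, 0, 0, 0, 1],
    [-0.75, -0.22, 0, 0, 0, 0, 1],
    [-0.75, -0.22, 0, 0, 0, 0, 1],
    [-0.75, -0.22, 0, 0, 0, 0, 1],
  ],
)

```text
t: 1.48
eef_pos: [0.5783, 0.2104, 0.2263]
eef_rot: [-0.0, 0.161, 0.987, -0.0]
wrist_force: [0.5, 0.9, -0.2]
grip_width: 0.092
grasp_force: 0.0
```

servo_tool(
  moves=[
    [0, 0, 0, 0, 0, 1, 1],
    [0, 0, 0, 0, 0, 1, 1],
    [0, 0, 0, 0, 0, 1, 1],
    [0, 0, 0, 0, 0, 1, 1],
    [0, 0, 0, 0, 0, 1, 1],
    [0, 0, 0, 0, 0, 1, 1],
    [0, 0, 0, 0, 0, 1, 1],
    [0, 0, 0, 0, 0, 1, 1],
    [0, 0, 0, 0, 0, 1, 1],
    [0, 0, 0, 0, 0, 1, 1],
    [0, 0, 0, 0, 0, 1, 1],
    [0, 0, 0, 0, 0, 1, 1],
    [0, 0, 0, 0, 0, 1, 1],
    [0, 0, 0, 0, 0, 1, 1],
    [0, 0, 0, 0, 0, 1, 1],
    [0, 0, 0, 0, 0, 1, 1],
    [0, 0, 0, 0, 0, 1, 1],
    [0, 0, 0, 0, 0, 1, 1],
    [0, 0, 0, 0, 0, 1, 1],
    [0, 0, 0, 0, 0, 0, 1],
  ],
)

```text
t: 3.15
eef_pos: [0.5772, 0.2115, 0.2263]
eef_rot: [-0.0, 0.897, 0.441, -0.0]
wrist_force: [0.3, 0.1, -0.3]
grip_width: 0.0918
grasp_force: 0.0
```

```bash
python3 - <<'E'
from h import *
import pickle
s=env.sense(); c=env.capture('wrist'); pickle.dump((s,c),open('c1.pkl','wb'))
print(s['t'],s['eef_pos'],q2R(s['eef_rot']).round(3).tolist(),s['qpos'])
cv2.imwrite('pics/d.png',c['image'])
print(proj(c,[[.575,.213,.042]],s))
E
```

```text
3.15 [0.57717103 0.21147312 0.22633453] [[0.61, 0.792, -0.001], [0.792, -0.61, -0.0], [-0.0, -0.0, -1.0]] [2.26574084e-01 5.09978050e-01 1.25884884e+00 3.92676820e-05
 1.37343667e+00 8.83129743e-01]
[[255.03471265 167.08152194]]
```

View pics/d.png

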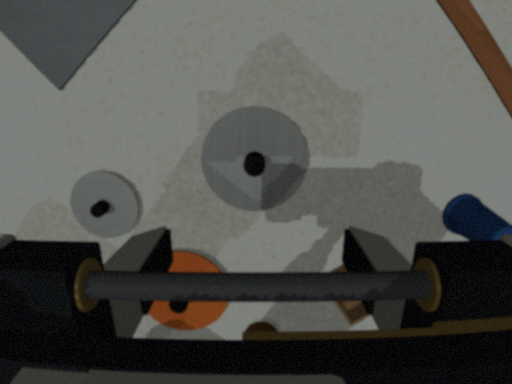

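Wrist view: the grey cover's flange spans u 201–309 and v 106–210, with its knob at (254,163) near the image centre.

```bash
python3 - <<'E'
from h import *
import pickle
from scipy.optimize import least_squares
s,c=pickle.load(open('c1.pkl','rb'))
pts=[(201,158),(309,158),(255,106),(255,210)]
print(back(c,pts,.013,s).round(4))
g=c['image'].max(2); ys,xs=np.where(g[140:190,235:275]<45); print(xs.min()+235,xs.max()+235,ys.min()+140,ys.max()+140,'blob',back(c,[(xs.mean()+235,ys.mean()+140)],.028,s))
t=np.linspace(0,2*np.pi,73)[:-1]
sm=cv2.GaussianBlur(c['image'].astype(np.float32).mean(2),(0,0),1.2)
# radial edge: per angle strongest gradient near r=.062
E=[]
rs=np.arange(.055,.070,.0004)
for cx,cy in [(.5765,.2125)]:
  for it in range(3):
    P=[]
    for a in t:
      w=np.array([[cx+r*np.cos(a),cy+r*np.sin(a),.013] for r in rs]); uv=proj(c,w,s).astype(np.float32)
      v=cv2.remap(sm,uv[:,:1].copy(),uv[:,1:].copy(),cv2.INTER_LINEAR)[:,0]; i=np.argmax(abs(np.gradient(v))); P.append(w[i,:2])
    P=np.array(P)
    f=least_squares(lambda p:np.hypot(*(P-p[:2]).T)-p[2],[cx,cy,.062],loss='soft_l1',f_scale=.001); cx,cy=f.x[:2]; print(f.x)
E
```

```text
[[0.5281 0.2543 0.013 ]
 [0.6265 0.1784 0.013 ]
 [0.6129 0.2624 0.013 ]
 [0.5383 0.1659 0.013 ]]
244 265 152 175 blob [[0.57484916 0.21418838 0.028     ]]
[0.57535192 0.21457602 0.06187247]
[0.57533053 0.21465414 0.06186983]
[0.57534946 0.21471967 0.06189651]
```

Cover centre is (0.575, 0.2145). The fitted radius of 61.9 mm matches the flange. I descend until the tip is 4 mm above the flange, then close.

servo_tool(
  moves=[
    [0.03, -0.085, 0.5, 0, 0, 0, 1],
    [0, 0, 0.6, 0, 0, 0, 1],
    [0, 0, 0.6, 0, 0, 0, 1],
    [0, 0, 0.6, 0, 0, 0, 1],
    [0, 0, 0.6, 0, 0, 0, 1],
    [0, 0, 0.6, 0, 0, 0, 1],
    [0, 0, 0.6, 0, 0, 0, 1],
    [0, 0, 0.5, 0, 0, 0, 1],
    [0, 0, 0.3, 0, 0, 0, 1],
    [0, 0, 0.2, 0, 0, 0, 1],
    [0, 0, 0.1, 0, 0, 0, 1],
    [0, 0, 0, 0, 0, 0, 1],
  ],
)

```text
t: 4.2
eef_pos: [0.5753, 0.2146, 0.0185]
eef_rot: [-0.0, 0.896, 0.443, -0.0]
wrist_force: [-0.4, 0.3, 0.8]
grip_width: 0.0915
grasp_force: 0.0
```

servo_tool(
  moves=[
    [0, 0, 0, 0, 0, 0, -1],
    [0, 0, 0, 0, 0, 0, -1],
    [0, 0, 0, 0, 0, 0, -1],
    [0, 0, 0, 0, 0, 0, -1],
    [0, 0, 0, 0, 0, 0, -1],
    [0, 0, 0, 0, 0, 0, -1],
    [0, 0, 0, 0, 0, 0, -1],
    [0, 0, 0, 0, 0, 0, -1],
    [0, 0, 0, 0, 0, 0, -1],
    [0, 0, 0, 0, 0, 0, -1],
  ],
)

```text
t: 5.03
eef_pos: [0.5753, 0.2146, 0.0187]
eef_rot: [-0.0, 0.897, 0.443, -0.0]
wrist_force: [-0.3, -0.6, 0.2]
grip_width: 0.0303
grasp_force: 0.0
```

servo_tool(
  moves=[
    [0, 0, 0, 0, 0, 0, -1],
    [0, 0, 0, 0, 0, 0, -1],
    [0, 0, 0, 0, 0, 0, -1],
    [0, 0, 0, 0, 0, 0, -1],
    [0, 0, -0.1, 0, 0, 0, -1],
    [0, 0, -0.4, 0, 0, 0, -1],
    [0, 0, -0.7, 0, 0, 0, -1],
    [0, 0, -0.7, 0, 0, 0, -1],
    [0, 0, -0.7, 0, 0, 0, -1],
    [0, 0, -0.7, 0, 0, 0, -1],
    [0, 0, -0.7, 0, 0, 0, -1],
    [0, 0, -0.7, 0, 0, 0, -1],
    [0, 0, -0.7, 0, 0, 0, -1],
    [0, 0, -0.3, 0, 0, 0, -1],
    [0, 0, -0.1, 0, 0, 0, -1],
    [0, 0, 0, 0, 0, 0, -1],
  ],
)

```text
t: 6.37
eef_pos: [0.5755, 0.2146, 0.2517]
eef_rot: [0.0, 0.897, 0.443, 0.001]
wrist_force: [-0.5, 0.5, -2.6]
grip_width: 0.0233
grasp_force: 30.0
```

servo_tool(
  moves=[
    [-0.4, 0.15, 0, 0, 0, 0, -1],
    [-0.75, 0.3, 0, 0, 0, 0, -1],
    [-0.75, 0.3, 0, 0, 0, 0, -1],
    [-0.75, 0.3, 0, 0, 0, 0, -1],
    [-0.75, 0.3, 0, 0, 0, 0, -1],
    [-0.75, 0.3, 0, 0, 0, 0, -1],
    [-0.75, 0.3, 0, 0, 0, 0, -1],
    [-0.75, 0.3, 0, 0, 0, 0, -1],
    [-0.75, 0.3, 0, 0, 0, 0, -1],
    [-0.75, 0.3, 0, 0, 0, 0, -1],
    [-0.75, 0.3, 0, 0, 0, 0, -1],
    [-0.75, 0.3, 0, 0, 0, 0, -1],
    [-0.75, 0.3, 0, 0, 0, 0, -1],
    [-0.75, 0.3, 0, 0, 0, 0, -1],
    [-0.75, 0.3, 0, 0, 0, 0, -1],
    [-0.75, 0.3, 0, 0, 0, 0, -1],
    [-0.4, 0.15, 0, 0, 0, 0, -1],
    [0, 0, 0, 0, 0, 0, -1],
    [0, 0, 0, 0, 0, 0, -1],
  ],
)

```text
t: 7.95
eef_pos: [0.434, -0.285, 0.2489]
eef_rot: [-0.002, 0.897, 0.442, -0.001]
wrist_force: [0.0, 0.1, -1.0]
grip_width: 0.023
grasp_force: 30.0
```

```bash
python3 - <<'E'
from h import *
import pickle
s=env.sense(); c=env.capture('wrist'); pickle.dump((s,c),open('c2.pkl','wb'))
print(s['t'],s['eef_pos'],q2R(s['eef_rot']).round(3).tolist(),s['grip_width'],s['wrist_force'])
im=cv2.resize(c['image'],(0,0),fx=1.5,fy=1.5,interpolation=cv2.INTER_CUBIC)
h=np.array([-.789,.614])
for C in [np.array([.511,-.187])]:
  t=np.linspace(0,2*np.pi,60)
  for p in proj(c,np.c_[C[0]+.06*np.cos(t),C[1]+.06*np.sin(t),0*t+.078],s): cv2.circle(im,tuple(int(v*1.5) for v in p),1,(0,0,255),-1)
  print(proj(c,[[*(C+h*.051),.092],[*(C-h*.06),.096]],s))
cv2.imwrite('pics/e.png',im)
E
```

```text
7.95 [ 0.4339887  -0.28503595  0.24891178] [[0.609, 0.793, -0.002], [0.793, -0.609, 0.003], [0.001, -0.004, -1.0]] 0.023030353993574743 [ 0.01364987  0.05875654 -1.02765562]
[[202.82013451  38.44261262]
 [327.40907073  38.8214715 ]]
```

View pics/e.png

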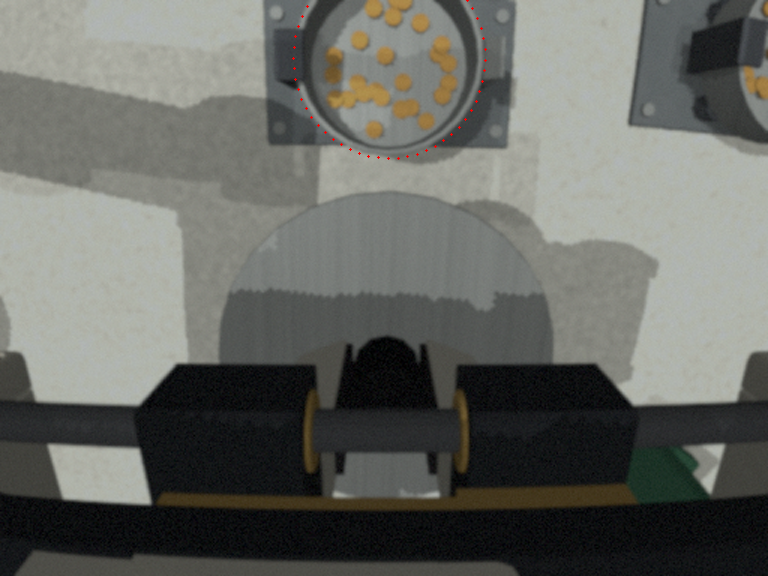

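The grip holds at 23 mm and the cover hangs level. The bowl is at the top, with the hook at (288,55), the clip at (490,60), and the plate's near edge running from (270,144) to (507,148). I refine the bowl centre and axis from this.

```bash
python3 - <<'E'
from h import *
import pickle
from scipy.optimize import least_squares
s,c=pickle.load(open('c2.pkl','rb'))
k=1.5
q=back(c,[(270/k,144/k),(507/k,148/k)],.008,s); print('plate',q.round(4)); v=q[0]-q[1]; a=np.degrees(np.arctan2(v[1],v[0])); print('len',np.hypot(*v[:2]),'hook dir',a)
m=q.mean(0)[:2]; 
n=np.array([np.cos(np.radians(a-90)),np.sin(np.radians(a-90))]); print('centre from plate',m+.055*n)
sm=cv2.GaussianBlur(c['image'].astype(np.float32).mean(2),(0,0),.8)
# joint: maximize gradient on outer+inner rim circles
def score(p):
  tot=0
  t=np.radians(a+np.r_[np.arange(25,155,3)]) # one side
  for sgn in(1,):
    th=np.r_[t]
    vals=[]
    for r in(.0545,.0575,.0585,.0615):
      w=np.c_[p[0]+r*np.cos(th),p[1]+r*np.sin(th),0*th+.078]; uv=proj(c,w,s).astype(np.float32)
      vals.append((cv2.remap(sm,uv[:,:1].copy(),uv[:,1:].copy(),cv2.INTER_LINEAR)[:,0],(uv[:,1]>1)))
    ok=vals[0][1]&vals[3][1]
    tot+=(np.abs(vals[0][0]-vals[1][0])[ok].mean()+np.abs(vals[2][0]-vals[3][0])[ok].mean())
  return tot
t0=np.arange(-.008,.0081,.0005)
for base in(0,180):
  aa=a; a=a+base
  g=[(score((.511+dx,-.187+dy)),.511+dx,-.187+dy) for dx in t0 for dy in t0]; g.sort(reverse=True); print(base,np.round(g[:4],4).tolist()); a=aa
sc=pickle.load(open('c0.pkl','rb'))[1]['scene']
pk=back(c,[(378/k,152/k),(299/k,50/k),(482/k,50/k)],.078,s);print('rim pts',pk.round(4))
E
```

```text
plate [[ 0.4054 -0.1706  0.008 ]
 [ 0.5518 -0.2868  0.008 ]]
len 0.1869207727130247 hook dir 141.55273526885654
centre from plate [ 0.51282522 -0.1856381 ]
0 [[63.7126, 0.5115, -0.1845], [62.0007, 0.5115, -0.185], [61.7327, 0.511, -0.1845], [61.6283, 0.512, -0.1845]]
180 [[85.6056, 0.5105, -0.186], [84.4004, 0.5105, -0.1855], [84.1896, 0.511, -0.1855], [82.0696, 0.511, -0.186]]
rim pts [[ 0.4712 -0.2268  0.078 ]
 [ 0.4706 -0.1471  0.078 ]
 [ 0.561  -0.2165  0.078 ]]<stdin>:21: RuntimeWarning: Mean of empty slice.
  ret = ret.dtype.type(ret / rcount)
```

Bowl centre is (0.5115, -0.1855) and the hook direction is 141.6°. The plate length measures 187 mm against 190 mm, which is consistent. I move over the bowl, trim yaw, lower to about 0.15 m, then tilt 14° with the hook side (tool -y) low.

servo_tool(
  moves=[
    [0.35, 0.04, 0, 0, 0, 0.16, -1],
    [0.6, 0.07, 0, 0, 0, 0, -1],
    [0.6, 0.07, 0, 0, 0, 0, -1],
    [0.6, 0.07, 0, 0, 0, 0, -1],
    [0.6, 0.07, 0, 0, 0, 0, -1],
    [0.4, 0.02, 0.3, 0, 0, 0, -1],
    [0, 0, 0.5, 0, 0, 0, -1],
    [0, 0, 0.5, 0, 0, 0, -1],
    [0, 0, 0.5, 0, 0, 0, -1],
    [0, 0, 0.4, 0, 0, 0, -1],
    [0, 0, 0.2, 0, 0, 0, -1],
    [0, 0, 0, -0.44, 0, 0, -1],
    [0, 0, 0, -0.5, 0, 0, -1],
    [0, 0, 0, -0.5, 0, 0, -1],
    [0, 0, 0, -0.5, 0, 0, -1],
    [0, 0, 0, -0.5, 0, 0, -1],
    [0, 0, 0, 0, 0, 0, -1],
    [0, 0, 0, 0, 0, 0, -1],
  ],
)

```text
t: 9.5
eef_pos: [0.5234, -0.1932, 0.155]
eef_rot: [0.109, 0.893, 0.433, 0.053]
wrist_force: [0.3, 0.3, -1.6]
grip_width: 0.0235
grasp_force: 30.0
```

```bash
cat > st.py <<'E'
from h import *
# report seat in bowl frame, tilt, and tool-axis shift (units) to desired offset o / seat height z above rim (mm)
def rep(o=None,z=None):
    C=np.array([.5115,-.1855]); a=np.radians(141.6); h=np.array([np.cos(a),np.sin(a)]); p=np.array([-h[1],h[0]])
    s=env.sense(); Rt=q2R(s['eef_rot']); S=np.array(s['eef_pos'])+Rt[:,2]*.0086
    d=S[:2]-C; ax=-Rt[:,2]
    print('t',round(s['t'],2),'off h,p,z mm',(np.array([d@h,d@p,S[2]-.078])*1e3).round(1),'tilt h,p deg',np.degrees([np.arcsin(ax[:2]@h),np.arcsin(ax[:2]@p)]).round(2),'F',s['wrist_force'].round(1),'w',round(s['grip_width'],4))
    e=S+Rt[:,1]*-.062; print('hook edge h,z',round((e[:2]-C)@h*1e3,1),round((e[2]-.078)*1e3,1))
    if o is not None:
        T=np.r_[C+h*o/1e3,.078+z/1e3]; print('units',(Rt.T@(T-S)/.04).round(3))
E
python3 - <<'E'
from st import *
rep(-15,16.8)
s=env.sense(); print(s['eef_pos'])
c=env.capture('side'); v=c['image'][190:310,190:340]
cv2.imwrite('pics/f.png',cv2.resize(v,(750,600),interpolation=cv2.INTER_CUBIC))
E
```

```text
t 9.5 off h,p,z mm [-16.2  -1.4  68.7] tilt h,p deg [13.91  0.05] F [ 0.3  0.3 -1.6] w 0.0235
hook edge h,z 43.9 53.8
units [-0.034 -0.342  1.251]
[ 0.52344209 -0.19324035  0.1550221 ]
```

View pics/f.png

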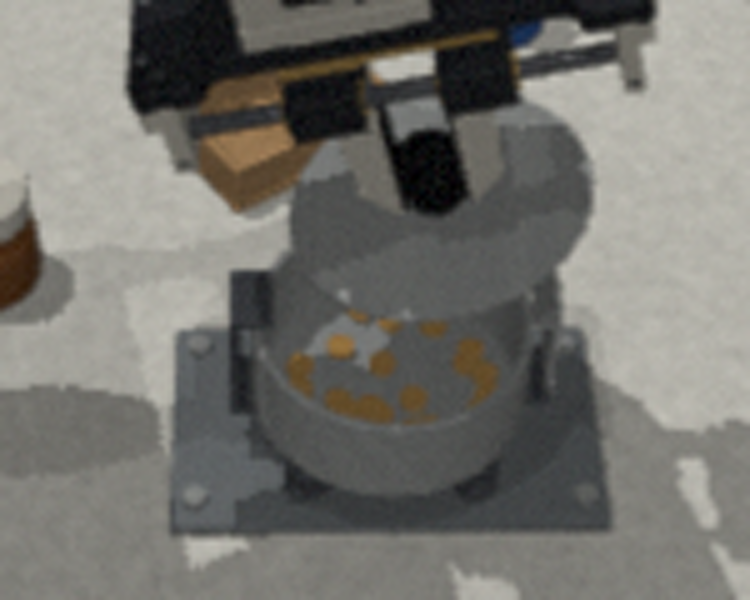

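The view shows the tilt with the low side towards the hook (left, (245,340)) and the clip at (545,340), the cover clear above both. I lower to just above the rim.

servo_tool(
  moves=[
    [-0.034, -0.06, 0.2, 0, 0, 0, -1],
    [0, -0.06, 0.25, 0, 0, 0, -1],
    [0, -0.06, 0.25, 0, 0, 0, -1],
    [0, -0.06, 0.2, 0, 0, 0, -1],
    [0, -0.04, 0.15, 0, 0, 0, -1],
    [0, -0.03, 0.1, 0, 0, 0, -1],
    [0, -0.02, 0.05, 0, 0, 0, -1],
    [0, 0, 0, 0, 0, 0, -1],
    [0, 0, 0, 0, 0, 0, -1],
  ],
)

```text
t: 10.3
eef_pos: [0.522, -0.1948, 0.1051]
eef_rot: [0.11, 0.893, 0.432, 0.053]
wrist_force: [0.6, 0.2, -1.6]
grip_width: 0.0229
grasp_force: 30.0
```

```bash
python3 - <<'E'
from st import *
rep(-15,16.5)
rep(3,16.5)
E
```

```text
t 10.3 off h,p,z mm [-16.1   0.7  18.8] tilt h,p deg [14.    0.03] F [ 0.6  0.2 -1.6] w 0.0229
hook edge h,z 44.1 3.8
units [ 0.019 -0.04   0.049]
t 10.3 off h,p,z mm [-16.1   0.7  18.8] tilt h,p deg [14.    0.03] F [ 0.6  0.2 -1.6] w 0.0229
hook edge h,z 44.1 3.8
units [ 0.019 -0.477 -0.06 ]
```

servo_tool(
  moves=[
    [0.019, -0.011, 0.044, 0, 0, 0, -1],
    [0, 0, 0, 0, 0, 0, -1],
    [0, -0.06, -0.015, 0, 0, 0, -1],
    [0, -0.06, -0.015, 0, 0, 0, -1],
    [0, -0.06, -0.015, 0, 0, 0, -1],
    [0, -0.06, -0.015, 0, 0, 0, -1],
    [0, -0.06, -0.015, 0, 0, 0, -1],
    [0, -0.06, -0.015, 0, 0, 0, -1],
    [0, 0, 0, 0, 0, 0, -1],
    [0, 0, 0, 0, 0, 0, -1],
  ],
)

```text
t: 11.13
eef_pos: [0.5106, -0.1848, 0.1032]
eef_rot: [0.11, 0.893, 0.433, 0.053]
wrist_force: [0.7, 0.1, -1.9]
grip_width: 0.023
grasp_force: 30.0
```

```bash
python3 - <<'E'
from st import *
rep(3,16.5)
E
```

```text
t 11.13 off h,p,z mm [-0.9 -0.  16.9] tilt h,p deg [13.99  0.02] F [ 0.7  0.1 -1.9] w 0.023
hook edge h,z 59.2 1.9
units [ 0.    -0.098 -0.015]
```

Under the lip without contact. I creep on until it stops.

servo_tool(
  moves=[
    [0, -0.025, -0.006, 0, 0, 0, -1],
    [0, -0.025, -0.006, 0, 0, 0, -1],
    [0, 0, 0, 0, 0, 0, -1],
  ],
)

```text
t: 11.38
eef_pos: [0.5089, -0.1835, 0.1031]
eef_rot: [0.109, 0.893, 0.433, 0.053]
wrist_force: [0.0, -0.4, -1.3]
grip_width: 0.0235
grasp_force: 30.0
```

servo_tool(
  moves=[
    [0, -0.025, -0.006, 0, 0, 0, -1],
    [0, -0.025, -0.006, 0, 0, 0, -1],
    [0, 0, 0, 0, 0, 0, -1],
  ],
)

```text
t: 11.63
eef_pos: [0.5075, -0.1824, 0.1032]
eef_rot: [0.11, 0.893, 0.433, 0.053]
wrist_force: [0.8, -1.0, -1.5]
grip_width: 0.0236
grasp_force: 30.0
```

```bash
python3 - <<'E'
from st import *
rep(3,16.5)
E
```

```text
t 11.63 off h,p,z mm [ 3.   0.  16.9] tilt h,p deg [14.01  0.03] F [ 0.8 -1.  -1.5] w 0.0236
hook edge h,z 63.1 1.9
units [ 0.    -0.003  0.009]
```

servo_tool(
  moves=[
    [0, -0.025, -0.006, 0, 0, 0, -1],
    [0, 0, 0, 0, 0, 0, -1],
  ],
)

```text
t: 11.8
eef_pos: [0.5073, -0.1821, 0.1035]
eef_rot: [0.11, 0.893, 0.433, 0.054]
wrist_force: [3.1, -1.4, -2.3]
grip_width: 0.0234
grasp_force: 30.0
```

servo_tool(
  moves=[
    [0, -0.025, -0.006, 0, 0, 0, -1],
    [0, 0, 0, 0, 0, 0, -1],
  ],
)

```text
t: 11.97
eef_pos: [0.5071, -0.1819, 0.1038]
eef_rot: [0.111, 0.893, 0.432, 0.054]
wrist_force: [4.6, -4.2, -3.4]
grip_width: 0.0231
grasp_force: 30.0
```

```bash
python3 - <<'E'
from st import *
rep(3,16.5)
E
```

```text
t 11.97 off h,p,z mm [ 3.6 -0.1 17.5] tilt h,p deg [14.19  0.06] F [ 4.6 -4.2 -3.4] w 0.0231
hook edge h,z 63.7 2.3
units [-0.003  0.008  0.027]
```

It stopped against the upright at 3–4 mm offset, as the geometry predicts (about 3). I work out the tilt-down steps, pivoting on the hook edge.

```bash
cat > piv.py <<'E'
import numpy as np
# 2D in (h,z): commanded seat state -> rows (y,z,rx) in tool units
def tcp(th,h,z): return np.array([h+8.6*np.sin(th),z+8.6*np.cos(th)])
def rows(start,ths,eh,ez):
    th,h,z=start; th=np.radians(th); P=tcp(th,h,z)
    for t,e,g in zip(ths,eh,ez):
        t=np.radians(t); Q=tcp(t,e-62*np.cos(t),g+62*np.sin(t)); d=Q-P
        y=np.array([-np.cos(th),np.sin(th)]); zz=np.array([-np.sin(th),-np.cos(th)])
        print([0,round(d@y/40,3),round(d@zz/40,3),round((th-t)/.1,3)],end=', '); th,P=t,Q
    print()
E
python3 -c "
from piv import *
rows((14,5.0,16.9),[14,12,10,8,6.5],[62.6,62.4,62.3,62.2,62.2],[1.2,1,1,1,1])"
```

```text
[0, np.float64(0.058), np.float64(0.032), np.float64(0.0)], [0, np.float64(0.01), np.float64(0.06), np.float64(0.349)], [0, np.float64(0.009), np.float64(0.055), np.float64(0.349)], [0, np.float64(0.009), np.float64(0.055), np.float64(0.349)], [0, np.float64(0.005), np.float64(0.041), np.float64(0.262)],
```

servo_tool(
  moves=[
    [0, 0.058, 0.032, 0, 0, 0, -1],
    [0, 0, 0, 0, 0, 0, -1],
    [0, 0.01, 0.06, 0.35, 0, 0, -1],
    [0, 0.009, 0.055, 0.35, 0, 0, -1],
    [0, 0, 0, 0, 0, 0, -1],
  ],
)

```text
t: 12.38
eef_pos: [0.5096, -0.1841, 0.0979]
eef_rot: [0.078, 0.897, 0.434, 0.038]
wrist_force: [0.3, -0.3, -2.0]
grip_width: 0.0234
grasp_force: 30.0
```

servo_tool(
  moves=[
    [0, 0.009, 0.055, 0.35, 0, 0, -1],
    [0, 0.005, 0.041, 0.26, 0, 0, -1],
    [0, 0, 0, 0, 0, 0, -1],
  ],
)

```text
t: 12.63
eef_pos: [0.5104, -0.1845, 0.0941]
eef_rot: [0.051, 0.899, 0.435, 0.025]
wrist_force: [0.6, 0.1, -0.7]
grip_width: 0.0234
grasp_force: 30.0
```

```bash
python3 - <<'E'
from st import *
rep()
from piv import *
rows((6.5,.6,8),[5,4,3,2,1,0],[62.2,62.2,62.2,62.2,62.2,62.2],[.7,.4,.1,0,0,0])
E
```

```text
t 12.63 off h,p,z mm [ 0.6 -0.1  7.5] tilt h,p deg [6.44 0.02] F [ 0.6  0.1 -0.7] w 0.0234
hook edge h,z 62.2 0.6
[0, np.float64(0.004), np.float64(0.048), np.float64(0.262)], [0, np.float64(0.003), np.float64(0.035), np.float64(0.175)], [0, np.float64(0.003), np.float64(0.035), np.float64(0.175)], [0, np.float64(0.003), np.float64(0.03), np.float64(0.175)], [0, np.float64(0.004), np.float64(0.027), np.float64(0.175)], [0, np.float64(0.004), np.float64(0.027), np.float64(0.175)],
```

servo_tool(
  moves=[
    [0, 0.004, 0.048, 0.26, 0, 0, -1],
    [0, 0.003, 0.035, 0.175, 0, 0, -1],
    [0, 0, 0, 0, 0, 0, -1],
  ],
)

```text
t: 12.88
eef_pos: [0.5106, -0.1846, 0.091]
eef_rot: [0.031, 0.9, 0.435, 0.015]
wrist_force: [0.2, 1.3, 1.3]
grip_width: 0.0231
grasp_force: 30.0
```

servo_tool(
  moves=[
    [0, 0.003, 0.045, 0.175, 0, 0, -1],
    [0, 0.003, 0.05, 0.175, 0, 0, -1],
    [0, 0, 0, 0, 0, 0, -1],
  ],
)

```text
t: 13.13
eef_pos: [0.5111, -0.185, 0.0874]
eef_rot: [0.015, 0.9, 0.436, 0.007]
wrist_force: [-0.7, 3.8, 5.5]
grip_width: 0.0233
grasp_force: 30.1
```

```bash
python3 - <<'E'
from st import *
rep(); print(env.sense()['ft_torque'])
E
```

```text
t 13.13 off h,p,z mm [ 0.3 -0.1  0.8] tilt h,p deg [1.91 0.02] F [-0.7  3.8  5.5] w 0.0233
hook edge h,z 62.3 -1.3
[ 0.26058156 -0.03150241  0.0626178 ]
```

Contact on the clip ramp: about 7 N including the cover's weight, with the bowl sinking. I press on level in small steps, watching the force.

servo_tool(
  moves=[
    [0, 0.003, 0.06, 0.17, 0, 0, -1],
    [0, 0.003, 0.06, 0.17, 0, 0, -1],
    [0, 0, 0, 0, 0, 0, -1],
  ],
)

```text
t: 13.38
eef_pos: [0.5116, -0.1854, 0.0831]
eef_rot: [0.0, 0.9, 0.436, 0.0]
wrist_force: [-2.6, 5.1, 10.0]
grip_width: 0.0234
grasp_force: 30.2
```

servo_tool(
  moves=[
    [0, 0, 0.06, 0, 0, 0, -1],
    [0, 0, 0.06, 0, 0, 0, -1],
    [0, 0, 0, 0, 0, 0, -1],
  ],
)

```text
t: 13.63
eef_pos: [0.5115, -0.185, 0.0787]
eef_rot: [0.0, 0.9, 0.436, 0.001]
wrist_force: [-2.9, 5.6, 13.3]
grip_width: 0.0233
grasp_force: 30.4
```

```bash
python3 - <<'E'
from st import *
rep(); print(env.sense()['ft_torque'])
E
```

```text
t 13.63 off h,p,z mm [ 0.3 -0.4 -7.9] tilt h,p deg [0.07 0.04] F [-2.9  5.6 13.3] w 0.0233
hook edge h,z 62.3 -8.0
[ 0.37422851  0.07926208 -0.01202378]
```

servo_tool(
  moves=[
    [0, 0, 0.05, 0, 0, 0, -1],
    [0, 0, 0.05, 0, 0, 0, -1],
    [0, 0, 0, 0, 0, 0, -1],
  ],
)

```text
t: 13.88
eef_pos: [0.5114, -0.1849, 0.0748]
eef_rot: [0.0, 0.9, 0.436, 0.001]
wrist_force: [-0.3, 4.9, 10.2]
grip_width: 0.0234
grasp_force: 30.0
```

```bash
python3 - <<'E'
from st import *
rep(); print(env.sense()['ft_torque'])
E
```

```text
t 13.88 off h,p,z mm [  0.4  -0.4 -11.8] tilt h,p deg [0.07 0.04] F [-0.3  4.9 10.2] w 0.0234
hook edge h,z 62.4 -11.9
[0.71505971 0.38061941 0.06372995]
```

The force dropped from 13.3 to 10.2 N while going down. At 11.8 mm of sink and 11.8 N net, that fits the cover sitting on the rim, so the clip has probably snapped. I press a little more to be sure, then ease up and check.

servo_tool(
  moves=[
    [0, 0, 0.05, 0, 0, 0, -1],
    [0, 0, 0.05, 0, 0, 0, -1],
    [0, 0, 0, 0, 0, 0, -1],
  ],
)

```text
t: 14.13
eef_pos: [0.5114, -0.1849, 0.0708]
eef_rot: [0.0, 0.9, 0.436, 0.001]
wrist_force: [-1.0, 5.5, 13.8]
grip_width: 0.0234
grasp_force: 30.0
```

servo_tool(
  moves=[
    [0, 0, -0.1, 0, 0, 0, -1],
    [0, 0, -0.1, 0, 0, 0, -1],
    [0, 0, -0.1, 0, 0, 0, -1],
    [0, 0, 0, 0, 0, 0, -1],
    [0, 0, 0, 0, 0, 0, -1],
  ],
)

```text
t: 14.55
eef_pos: [0.5115, -0.1853, 0.0818]
eef_rot: [0.0, 0.9, 0.436, 0.0]
wrist_force: [1.4, 1.0, 2.9]
grip_width: 0.0232
grasp_force: 30.0
```

```bash
python3 - <<'E'
from st import *
rep(); print(env.sense()['ft_torque'])
E
```

```text
t 14.55 off h,p,z mm [ 0.1 -0.1 -4.8] tilt h,p deg [0.06 0.03] F [1.4 1.  2.9] w 0.0232
hook edge h,z 62.1 -4.9
[ 0.39118038 -0.01298269  0.04136596]
```

Net 4.5 N at 4.8 mm, which is consistent with the cover seated. I rise to neutral and open only to about 37 mm, since fully open fingers would hit the hook and clip, then go straight up.

servo_tool(
  moves=[
    [0, 0, -0.08, 0, 0, 0, -1],
    [0, 0, 0, 0, 0, 0, -1],
    [0, 0, 0, 0, 0, 0, -0.2],
    [0, 0, 0, 0, 0, 0, -0.2],
    [0, 0, 0, 0, 0, 0, -0.2],
    [0, 0, 0, 0, 0, 0, -0.2],
    [0, 0, 0, 0, 0, 0, -0.2],
  ],
)

```text
t: 15.13
eef_pos: [0.511, -0.1855, 0.0848]
eef_rot: [0.0, 0.9, 0.436, -0.0]
wrist_force: [0.3, 0.4, -0.5]
grip_width: 0.0362
grasp_force: 0.0
```

servo_tool(
  moves=[
    [0, 0, -0.2, 0, 0, 0, -0.2],
    [0, 0, -0.4, 0, 0, 0, -0.2],
    [0, 0, -0.6, 0, 0, 0, -0.2],
    [0, 0, -0.6, 0, 0, 0, -0.2],
    [0, 0, -0.6, 0, 0, 0, -0.2],
    [0, 0, -0.6, 0, 0, 0, -0.2],
    [-0.5, 0, -0.4, 0, 0, 0, -0.2],
    [-0.7, 0, 0, 0, 0, 0, -0.2],
    [-0.7, 0, 0, 0, 0, 0, -0.2],
    [-0.4, 0, 0, 0, 0, 0, -0.2],
    [0, 0, 0, 0, 0, 0, -0.2],
  ],
)

```text
t: 16.05
eef_pos: [0.4525, -0.2597, 0.2217]
eef_rot: [0.001, 0.901, 0.434, -0.0]
wrist_force: [0.2, -0.1, 0.3]
grip_width: 0.0364
grasp_force: 0.0
```

```bash
python3 - <<'E'
from st import *
s=env.sense(); c=env.capture('wrist'); d=env.capture('side')
im=c['image'].copy()
C=np.array([.5115,-.1855]);t=np.linspace(0,2*np.pi,90)
e=d['image'].copy()
print(s['grip_width'],s['t'],'knob/flange pred wrist',proj(c,[[*C,.110],[*C,.082]],s),'side',proj(d,[[*C,.110],[*C,.082]]))
a=cv2.resize(e[190:310,190:340],(0,0),fx=2.6,fy=2.6,interpolation=cv2.INTER_CUBIC); v=proj(c,[[*C,.082]],s)[0].astype(int)
y0=max(0,v[1]-90);x0=v[0]-110
b=cv2.resize(im[y0:y0+180,x0:x0+220],(400,327),interpolation=cv2.INTER_CUBIC)
o=np.zeros((330,800,3),np.uint8);o[:a.shape[0],:390]=a[:,:390];o[:327,400:]=b
cv2.imwrite('pics/g.png',o)
E
```

```text
0.036423969606564695 16.05 knob/flange pred wrist [[257.50865074  69.47808676]
 [257.40585996  71.44278215]] side [[267.96203281 242.86872069]
 [267.39068928 251.89571807]]
```

View pics/g.png

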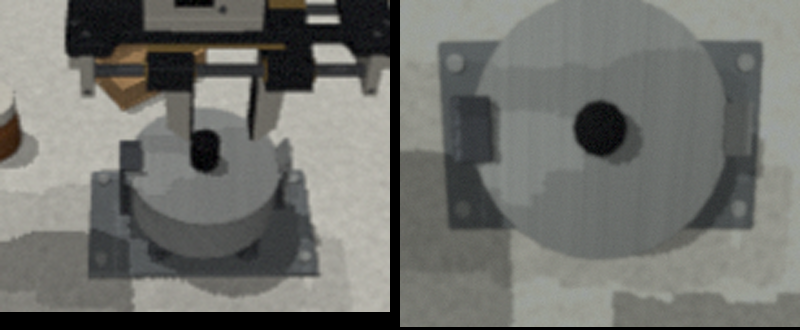

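The cover looks level on the rim, with the hook lip over the left edge (470,128) and the clip nose over the right edge (738,128). I check the level numerically and take one enlarged look at the clip.

```bash
python3 - <<'E'
from st import *
from scipy.optimize import least_squares
s=env.sense(); c=env.capture('wrist'); d=env.capture('scene'); e=env.capture('side')
sm=cv2.GaussianBlur(c['image'].astype(np.float32).mean(2),(0,0),1)
a0=141.6; th=np.radians(np.r_[np.arange(a0+25,a0+155,3),np.arange(a0+205,a0+335,3)]); rs=np.arange(.056,.068,.0003)
cx,cy=.5115,-.1855
for i in range(3):
  P=[]
  for a in th:
    uv=proj(c,np.array([[cx+r*np.cos(a),cy+r*np.sin(a),.080] for r in rs]),s).astype(np.float32)
    v=cv2.remap(sm,uv[:,:1].copy(),uv[:,1:].copy(),cv2.INTER_LINEAR)[:,0]; j=np.argmax(abs(np.gradient(v))); P.append((cx+rs[j]*np.cos(a),cy+rs[j]*np.sin(a)))
  P=np.array(P); f=least_squares(lambda p:np.hypot(*(P-p[:2]).T)-p[2],[cx,cy,.062],loss='soft_l1',f_scale=.0007); cx,cy=f.x[:2]
print('flange at z=.080',f.x)
g=c['image'].max(2); v=proj(c,[[cx,cy,.110]],s)[0].astype(int); w=g[v[1]-25:v[1]+25,v[0]-25:v[0]+25]
ys,xs=np.where(w<40); print('knob top',back(c,[(xs.mean()+v[0]-25,ys.mean()+v[1]-25)],.110,s))
u=proj(d,[[.55,-.215,.08]])[0].astype(int); x=d['image'][u[1]-22:u[1]+22,u[0]-15:u[0]+45]
u=proj(e,[[.55,-.215,.08]])[0].astype(int); y=e['image'][u[1]-22:u[1]+22,u[0]-40:u[0]+20]
cv2.imwrite('pics/i.png',np.hstack([cv2.resize(k,(400,293),interpolation=cv2.INTER_CUBIC) for k in(x,y)]))
E
```

```text
flange at z=.080 [ 0.51094037 -0.18529999  0.06216625]
knob top [[ 0.51083812 -0.18579339  0.11      ]]
```

View pics/i.png

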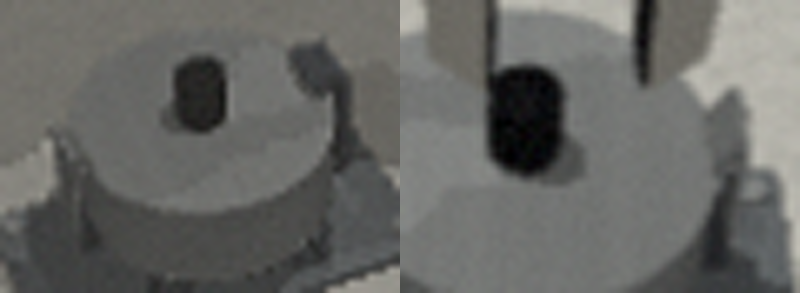

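The flange fits at 62.2 mm radius and the knob lies within 0.5 mm of its axis, so the cover is level. The clip stands upright over the edge at (65,145) in the scene crop and (730,130) in the side crop. The hook lip is over the other side, so I hand in.

```bash
python3 -c "
from workcell import env
print(env.hand_in())"
```

```text
the job is handed in; nothing more can be done
None
```

The cover is hooked, snapped under the clip, seated level on the bowl's rim and let go; the robot touched none of the bystanders, and I handed the job in at about 16 s of the 54 s allowed.

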